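# Lock the lathe's support arm with its pin

## Task

Take the locking pin by its square wooden grip out of the wooden stand and thread it down through the top strap of the green fork and through the bushes in both walls of the steel tube beneath, feeling your way from hole to hole and never forcing it, because their holes are a few millimetres out of line. Leave it let go of, upright and fully home, its flange flat on the strap, and do not disturb the bowl, the mallet or the jar.

Things in the scene. Friction and masses are not known exactly. Their poses are not given: they have to be found in the camera images.
- fork: Fixed green clamp fork: base 130 x 100 x 12 mm, two cheeks, top strap 70 x 74 mm, 12 mm thick, upper face 110 mm above the bench. Origin at bench level on the strap hole's axis; z up, x along the steel tube (roller end to +x). The tube is clamped in it; the pin must never press on them with more than 50 N on its way (100 N as the flange lands): a few are enough. Below the tube is free space down to z = 12 mm.
- strap_hole (a point): Centre of the strap's 30 mm vertical clearance hole, at the strap's upper face. The hole is true to the fork's axis, so the 10 mm pin can be shifted up to 10 mm any way inside it.
- tube_axis (a point): Point on the strap hole's axis, 80 mm above the bench, level with the top of the tube's upper wall (z = 70 to 80 mm; lower wall z = 30 to 40 mm, hollow between). A fixed steel bush, flush in each wall, has a 12 mm upright hole, off-centre: the upper one 3.2 to 4.8 mm from this axis in an unknown direction, the lower up to 1.5 mm away from the upper. An upright pin can pass all.
- pin: Loose upright pin, 110 to 180 g: steel rod 10 mm in diameter, 92 mm long below its flange, tip edge broken by 0.5 mm; flange 48 mm across, 5 mm thick; on it a square wooden grip 24 x 24 x 40 mm, sides along the body's x and y, spanning z = 5 to 45 mm. Origin on the axis at the flange's underside, z up. It starts hanging in the stand, flange on the stand's top.
- pin_tip (a point): Centre of the pin's lower end, 92 mm below the pin's origin on its axis.
- stand: Fixed wooden stand block, 75 x 75 mm, 100 mm tall, with a 14 mm hole right through from the top in which the pin hangs; origin at the centre of its underside, z up.
- bowl: Bystander: small turned wooden bowl, 90 mm across, 40 mm high; origin at the centre of its underside.
- mallet: Bystander: small hammer lying on the bench, 200 mm long, along its own x, wooden handle to -x.
- wax_jar: Bystander: amber jar with a steel cap, 64 mm across, 70 mm high; origin at the centre of its underside.
There are look-alikes about, which are no part of the job. What is shaped like the pin but purple or yellow is not meant.

How it is judged (in metres and radians):
On the way, in this order (a step that is already met when the one before it is completed fails the run):
1. the pin is drawn out of its stand (its tip higher than 104 mm) (height (world z) of pin_tip above 0.104 m), for 0.1 s.
2. the pin's tip is inside the tube, through the strap and the upper wall (z of pin_tip in the frame of fork below 0.069 m and horizontal distance between pin_tip and fork below 0.01 m), for 0.1 s.
At the end, for the whole second after the job is handed in: The pin stands in the fork through all three holes: its flange within 2.5 mm of the strap's upper face (tip lower than 21.5 mm above the fork's origin, within 10 mm of the fork's axis), within 0.06 rad of upright, at rest and released (z of pin in the frame of fork below 0.1125 m and z of pin_tip in the frame of fork below 0.0215 m and horizontal distance between pin_tip and fork below 0.01 m and angle between pin's own z axis and vertical below 0.06 rad and linear speed of pin below 0.02 m/s and contact force between the fingers and pin below 0.3 N); the robot touches nothing.
It fails at once if the pin is forced on its way: it presses on the fork, tube or bushes with more than 50 N while its flange is still over 1.5 mm above the strap (contact force between pin and fork above 50 N and z of pin in the frame of fork above 0.1115 m).
It fails at once if the pin is rammed home: it presses on the fork with more than 100 N (contact force between pin and fork above 100 N).
It fails at once if the bowl is moved by more than 20 mm (distance of bowl from where it was at the start of the episode above 0.02 m).
It fails at once if the mallet is moved by more than 20 mm (distance of mallet from where it was at the start of the episode above 0.02 m).
It fails at once if the jar is moved by more than 20 mm (distance of wax_jar from where it was at the start of the episode above 0.02 m).
It also fails if it takes over 72 s, if anything falls off the work surface, if the arm or the gripper's body presses on something with over 40 N, if the wrist force passes 120 N, or if a joint passes its speed limit or range.

## Robot

A 6-joint arm with a two-finger parallel gripper is mounted at the origin on the work surface. World frame = base frame: x ahead of the robot, y to its left, z up, the work surface at z = 0. Lengths are in m, angles in degrees, forces in N, time in s.
With the tool pointing down it reaches from about 0.4 to 0.825 m from the base axis. Payload 7 kg.
Tool frame: the origin (TCP) lies midway between the tips of the shut fingers; the grasp point (between the pads) lies r.grasp_offset behind it (r.grasp_offset is the distance from the TCP to the grasp point, in m); z points along the fingers, y is the direction in which the jaws open and shut (so a half turn about z gives the same grasp; the last joint's range is limited). The gripper opens to 88 mm and grips with 3 to 60 N. Pads are 19 mm wide; open, the fingers measure 130 mm over their backs; the gripper's body (78 mm by 193 mm) begins 47 mm behind the grasp point.
Start: joints at [79.933, 20.546, 0.682, 0, -70.136, -16.507], TCP at [0.302, 0.604, 0.227] pointing down, gripper open.
Joint ranges: [-176.03, 176.03], [-82.01, 121.73], [-58.28, 71.71], [-173.87, 95.51], [-174.79, -0.11], [-173.66, 173.66]. Speed limits (degrees/s): [136.94, 136.94, 172.46, 180, 180, 180].

## Interface

Orientations are given as [roll, pitch, yaw] about the fixed x, y, z axes, in that order (R = Rz(yaw) Ry(pitch) Rx(roll)).
In Python, from plant import status, imaging, r gives the robot as it stands.
- The arm moves only by the tool apply_moves, never from a script. Its argument "moves" is a list of rows, each a list of 6 numbers: the shift along the tool's x, y, z in units of 200 mm (1.0 is 200 mm), then the turn, a rotation vector about the tool's x, y, z in units of 90 degrees (1.0 is 90 degrees). In form: [[tx, ty, tz, rx, ry, rz], ...]. A call has 1 to 12 rows; each row is the pose to reach, as a shift and turn from the pose measured when the call began, along the tool's axes at that moment; what a row does not reach only later rows make up. A row lasts 1/8 s, in which the tool goes at most 62.5 mm and 10.7 degrees, less where a joint would pass 70% of its speed; a pose out of reach is approached as far as the arm can. A call with a number of a shift or a turn outside -1 to 1 is refused whole. A call with a gripper value outside its range is refused whole. "hand" is the closure, from -1 (fully open) to 1 (shut), set as the call begins (left out, the last holds). The fingers move at their own pace and stop on an object; "grip_force" is the grip in N (left out, the last holds). Time passes only in rows, so rows that repeat a pose let the fingers close. It gives the time, the measured TCP pose, the force and the opening at its end, in the units of the state.
- status.get_state(): the state, without advancing time (a new reading comes with each control period).
- imaging.capture(name): name is "scene" or "top"; returns (picture, depth): 480x640x3 uint8, blue, green, red; 480x640 float32, m along the optical axis (not along the pixel's ray), 0 where there is no reading.
- imaging.camera_info(name): a dict with "fx", "fy", "cx", "cy" (pixels), "T" (4x4, takes a point from camera to world coordinates). Camera axes: x right, y up, looking along -z (the intrinsics and any distortion apply to the point x, -y, -z); pixel columns grow to the right and rows downward; lengths in m; the calibration is good to about 2 mm. A picture is of the moment at which its call begins. camera_info takes no time and is no camera call.
- r.close_job(): hands the job in, once; it reports no verdict.
The state is a dict: "time_s": time; "joints": joint angles; "qd": joint speeds; "joint_torque": joint torques, N m; "tcp_pos": TCP position; "eef_rot": TCP orientation; "contact_force": force on the tool from outside, world axes, zero at the start; "moment": the same for the moment, N m; "gripper_width": finger opening in m.
Only numpy, scipy, OpenCV 4.12 (cv2) and the standard library are available. Lean on these libraries where they do the work, as an engineer would, in place of code of your own. Each camera call takes 0.05 s, during which the arm holds its last target.

## Working session

There is one attempt and no reset: what is moved stays moved. The work goes in short steps, Python scripts to look and compute and a tool call to move; the robot and the scene stay as the last step left them, time stands still between calls to the robot, and variables do not carry over. Pictures are saved under pics/ and viewed, and the job is handed in when it is done.

Besides the shell and the picture viewer there is one more tool, called after "Request:" in YAML: its name, and indented under it one key for each argument. apply_moves: Moves the arm, as the interface text tells. Its arguments: {"type":"object","properties":{"moves":{"type":"array","items":{"type":"array","items":{"type":"number"}}},"hand":{"type":"number"},"grip_force":{"type":"number"}},"required":["moves"]}

```bash
mkdir -p pics; ls; python3 - <<'E'
from plant import status, imaging, r
import cv2,numpy as np
print(status.get_state(), r.grasp_offset)
for n in("scene","top"):
    p,d=imaging.capture(n); cv2.imwrite(f"pics/{n}0.png",p); np.save(f"pics/{n}0.npy",d); print(imaging.camera_info(n))
E
```

```text
pics
{'time_s': 0.0, 'joints': array([ 7.99357286e+01,  2.05898939e+01,  6.32430139e-01, -1.95339567e-02,
       -7.01355130e+01, -1.65071531e+01]), 'qd': array([-0.06332099,  0.01195711,  0.08983535, -0.02665052, -0.09279741,
        0.00956076]), 'joint_torque': array([-1.54633934e-03, -5.82724714e+01,  2.93052953e+01,  6.99731693e+00,
        6.71006273e-03, -1.73979934e-04]), 'tcp_pos': array([0.30174049, 0.60324445, 0.22563172]), 'eef_rot': array([ 1.79905637e+02, -8.81412556e-03, -2.65780697e+01]), 'contact_force': array([-0.68928345, -0.53413963, -0.4269365 ]), 'moment': array([0.04070548, 0.03730136, 0.00176636]), 'gripper_width': 0.08781698974139505} 0.0188
{'fx': 453.0103489879924, 'fy': 453.0103489879924, 'cx': 325.7676026262383, 'cy': 239.18722130499185, 'T': array([[-0.08474492, -0.85338186,  0.51435173,  1.02388236],
       [ 0.99636436, -0.06805117,  0.05125517, -0.013753  ],
       [-0.008738  ,  0.51682535,  0.85604627,  0.8229328 ],
       [ 0.        ,  0.        ,  0.        ,  1.        ]])}
{'fx': 501.88970980699014, 'fy': 501.88970980699014, 'cx': 321.5535682588698, 'cy': 235.81700788259022, 'T': array([[ 1.73202954e-02,  9.81293718e-01, -1.91735874e-01,
         4.08716486e-01],
       [-9.99841545e-01,  1.77869553e-02,  7.12838034e-04,
        -3.52548169e-02],
       [ 4.10990092e-03,  1.91693146e-01,  9.81446303e-01,
         9.98997964e-01],
       [ 0.00000000e+00,  0.00000000e+00,  0.00000000e+00,
         1.00000000e+00]])}
```

View pics/scene0.png

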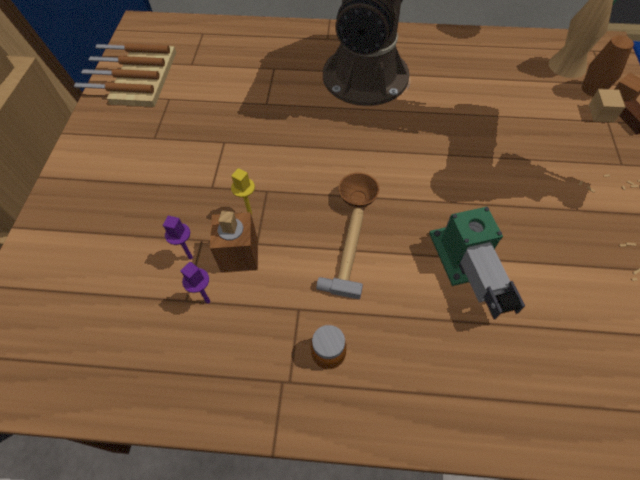

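View pics/top0.png

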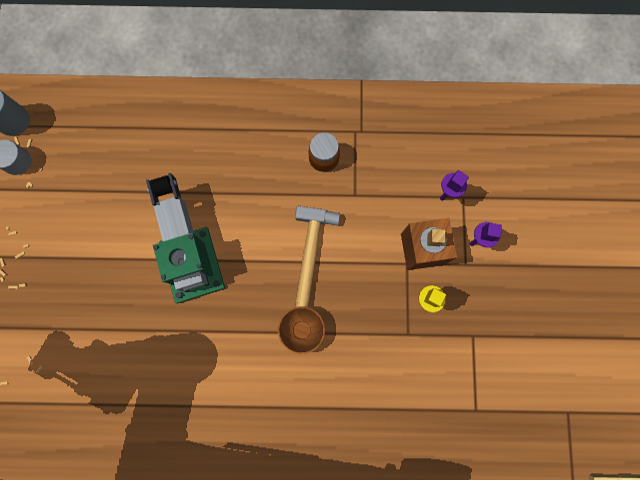

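```bash
cat > h.py <<'E'
import numpy as np, cv2
from plant import status, imaging, r
def ray(n,u,v):
    c=imaging.camera_info(n);T=c["T"]
    d=T[:3,:3]@np.array([(u-c["cx"])/c["fx"],-(v-c["cy"])/c["fy"],-1.]);return T[:3,3],d
def onz(n,u,v,z):
    o,d=ray(n,u,v);return o+d*(z-o[2])/d[2]
def pt(n,u,v,dep):
    o,d=ray(n,u,v);return o+d*dep
def proj(n,p):
    c=imaging.camera_info(n);T=c["T"];q=T[:3,:3].T@(np.array(p)-T[:3,3]);return c["cx"]+c["fx"]*q[0]/-q[2],c["cy"]-c["fy"]*q[1]/-q[2]
def cloud(n,d):
    c=imaging.camera_info(n);T=c["T"];v,u=np.mgrid[:480,:640]
    P=np.stack([(u-c["cx"])/c["fx"]*d,-(v-c["cy"])/c["fy"]*d,-d],-1);return P@T[:3,:3].T+T[:3,3]
def crop(n,img,u,v,h,s,f):
    a=img[max(0,v-h):v+h,max(0,u-h):u+h];cv2.imwrite(f,cv2.resize(a,None,fx=s,fy=s,interpolation=cv2.INTER_NEAREST))
E
python3 - <<'E'
from h import *
a=cv2.imread("pics/scene0.png");b=cv2.imread("pics/top0.png")
C=[]
for im,u,v in((a,228,235),(b,435,240),(a,477,240),(b,180,255)):
    C.append(cv2.resize(im[v-38:v+38,u-38:u+38],(380,380),interpolation=cv2.INTER_NEAREST)[:300])
cv2.imwrite("pics/crops.png",np.vstack([np.hstack(C[:2]),np.hstack(C[2:])]))
for n,u,v in(("scene",228,216),("top",439,236),("top",425,240),("top",180,242),("top",178,257),("top",465,250)):
    d=np.load(f"pics/{n}0.npy");print(n,u,v,pt(n,u,v,d[v,u]))
E
```

```text
scene 228 216 [ 0.58221725 -0.23450381  0.14562963]
top 439 236 [ 0.5791386  -0.23991245  0.14392377]
top 425 240 [ 0.57921391 -0.22380634  0.10408805]
top 180 242 [0.56670896 0.21883998 0.10854412]
top 178 257 [0.54337036 0.22829818 0.08128466]
top 465 250 [ 0.58013449 -0.3264201  -0.00105601]
```

View pics/crops.png

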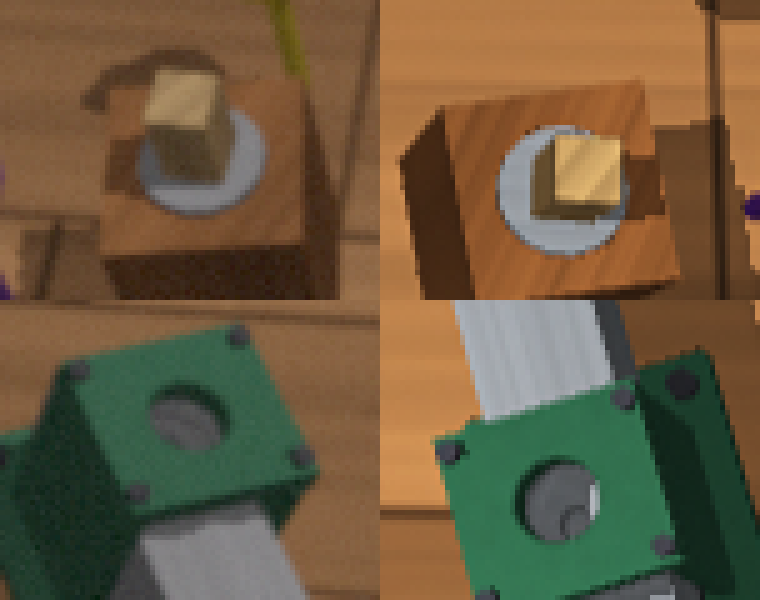

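The crop confirms it: in the stand, at scene (228,228) and top (435,238), the pin has the wooden grip and steel flange. The look-alikes are purple, at top (455,184) and (488,234), and yellow, at top (432,298). In the strap hole the top view shows a small ring near (181,261), possibly the upper bush. Now I'll measure these.

```bash
python3 - <<'E'
from h import *
# stack frames to reduce noise
for n in("scene","top"):
    fr=[];ds=[]
    for i in range(4):
        p,d=imaging.capture(n);fr.append(p.astype(float));ds.append(d)
    p=np.mean(fr,0).astype(np.uint8);cv2.imwrite(f"pics/{n}1.png",p)
    d=np.median(ds,0);np.save(f"pics/{n}1.npy",d);P=cloud(n,d)
    # grip top, from depth
    near=(np.abs(P[...,0]-.58)<.06)&(np.abs(P[...,1]+.235)<.06)
    m=near&(np.abs(P[...,2]-.145)<.004)
    k=np.argwhere(m);u,v=k[:,1].mean(),k[:,0].mean()
    rect=cv2.minAreaRect(P[m][:,:2].astype(np.float32)*1000)
    print(n,"grip top",m.sum(),u,v,P[m].mean(0),onz(n,u,v,.145),rect)
    hsv=cv2.cvtColor(p,cv2.COLOR_BGR2HSV)
    m=near&(np.abs(P[...,2]-.105)<.004)&(hsv[...,1]<70)
    c,_=cv2.findContours(m.astype(np.uint8),0,2);c=max(c,key=cv2.contourArea)
    pts=np.array([onz(n,x,y,.105)[:2] for x,y in cv2.convexHull(c)[:,0]]).astype(np.float32)*1000
    print(" flange",cv2.minEnclosingCircle(pts), m.sum())
    m=(P[...,2]>.105)&(P[...,2]<.115)&(np.abs(P[...,0]-.57)<.08)&(np.abs(P[...,1]-.22)<.08)
    g=(hsv[...,0]>50)&(hsv[...,0]<95)&(hsv[...,1]>80)
    m=m&(g|(hsv[...,2]<90))
    c,h=cv2.findContours(m.astype(np.uint8),cv2.RETR_CCOMP,cv2.CHAIN_APPROX_NONE)
    o=max(c,key=cv2.contourArea)
    top=np.array([onz(n,x,y,.110)[:2] for x,y in o[:,0]]).astype(np.float32)*1000
    print(" strap rect",cv2.minAreaRect(top),"z",np.median(P[m][:,2]))
    for i,cc in enumerate(c):
        if h[0][i][3]>=0 and cv2.contourArea(cc)>20:
            q=np.array([onz(n,x,y,.110)[:2] for x,y in cc[:,0]]).astype(np.float32)*1000
            print(" hole ell",cv2.fitEllipse(q),cv2.minEnclosingCircle(q),cc[:,0].mean(0))
    u,v=(478,226) if n=="scene" else (179,258)
    z=cv2.resize(p[v-16:v+16,u-16:u+16],(576,576),interpolation=cv2.INTER_CUBIC);z=cv2.convertScaleAbs(z,alpha=1.6);cv2.imwrite(f"pics/hole_{n}.png",z)
E
```

```text
scene grip top 151 225.49668874172184 216.94701986754967 [ 0.58334813 -0.23924434  0.1437331 ] [ 0.58419969 -0.23882142  0.145     ] ((582.8796997070312, -239.17254638671875), (24.09988021850586, 23.59113311767578), 86.9985580444336)
 flange ((584.1109619140625, -238.59390258789062), 23.969322204589844) 228
 strap rect ((543.6467895507812, 220.56771850585938), (71.45974731445312, 77.20328521728516), 19.326156616210938) z 0.10930038107352746
 hole ell ((543.7132568359375, 220.23715209960938), (29.817739486694336, 30.90666961669922), 141.97869873046875) ((543.8348388671875, 220.14231872558594), 16.240995407104492) [475.92857143 225.5952381 ]
top grip top 190 437.94736842105266 235.36315789473684 [ 0.58012715 -0.23797526  0.14449915] [ 0.5800179  -0.23785733  0.145     ] ((580.4411010742188, -238.61888122558594), (24.240034103393555, 23.370983123779297), 86.04606628417969)
 flange ((580.1212768554688, -238.06703186035156), 23.765941619873047) 258
 strap rect ((540.25048828125, 221.46939086914062), (70.98554992675781, 74.5813980102539), 18.901647567749023) z 0.10970852897645056
 hole ell ((540.0628662109375, 221.02064514160156), (30.855031967163086, 31.331621170043945), 123.60569763183594) ((540.0946655273438, 220.99264526367188), 16.29085922241211) [177.6122449  256.63265306]
```

View pics/hole_top.png

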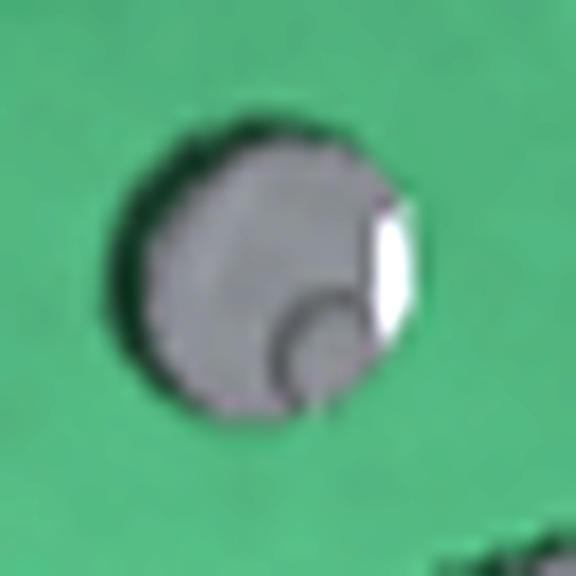

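View pics/hole_scene.png

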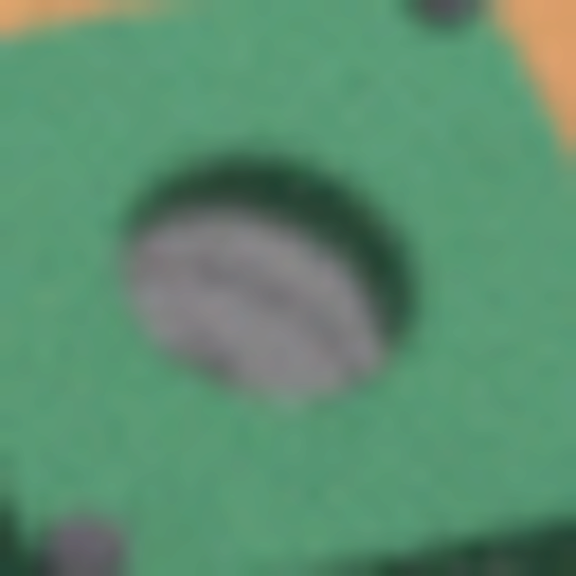

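```bash
python3 - <<'E'
from h import *
def f(n,pts,z):
    u0,v0=(478,226) if n=="scene" else (179,258)
    c=np.array([543.75,220.2]) if n=="scene" else np.array([540.07,221.0])
    return np.array([[*(onz(n,u0-16+(x+.5)/18-.5,v0-16+(y+.5)/18-.5,z)[:2]*1000-c)] for x,y in pts]).round(1)
T=[(300,402),(280,380),(274,350),(283,320),(305,297),(335,290),(360,296)]
for z in(.08,.04):print("top",z,f("top",T,z).tolist())
S=[(170,265),(200,262),(240,275),(280,297),(320,325),(350,355),(215,385),(190,370)]
for z in(.08,.04):print("scene",z,f("scene",S,z).tolist())
def circ(q):
    A=np.c_[2*q,np.ones(len(q))];s=np.linalg.lstsq(A,(q**2).sum(1),rcond=None)[0];return s[:2],np.sqrt(s[2]+s[:2]@s[:2])
print(circ(f("top",T,.08)),circ(f("top",T,.04)),circ(f("scene",S[:6],.08)))
for n,p in(("top",(.5401,.221,.11)),("scene",(.5437,.2202,.11))):
  o=imaging.camera_info(n)["T"][:3,3];d=(np.array(p)-o);print(n,d/-d[2])
E
```

```text
top 0.08 [[-9.2, 4.5], [-7.0, 6.8], [-3.9, 7.6], [-0.8, 6.9], [1.6, 4.8], [2.4, 1.8], [1.8, -0.8]]
top 0.04 [[-3.9, 15.9], [-1.6, 18.2], [1.6, 19.1], [4.9, 18.3], [7.4, 16.2], [8.2, 13.0], [7.6, 10.3]]
scene 0.08 [[-22.6, 0.7], [-23.3, 3.9], [-21.9, 8.1], [-19.4, 12.2], [-16.1, 16.1], [-12.5, 19.0], [-7.5, 4.3], [-9.2, 1.7]]
scene 0.04 [[-49.7, 13.3], [-50.4, 16.8], [-48.9, 21.1], [-46.3, 25.4], [-42.8, 29.6], [-39.0, 32.6], [-33.8, 17.1], [-35.6, 14.4]]
(array([-3.75794263,  1.57901483]), np.float64(6.127856066875492)) (array([ 1.78219975, 12.7798708 ]), np.float64(6.408694424956158)) (array([-3.94433045,  1.77083503]), np.float64(18.980667621687942))
top [ 0.14778832  0.2882513  -1.        ]
scene [-0.67353103  0.32815575 -1.        ]
```

```bash
python3 - <<'E'
from h import *
d=np.load("pics/top1.npy");P=cloud("top",d)
hs=cv2.cvtColor(cv2.imread("pics/top1.png"),cv2.COLOR_BGR2HSV)
near=(np.abs(P[...,0]-.58)<.2)&(np.abs(P[...,1]+.26)<.17)&(hs[...,1]>120)
for nm,lo,hi in(("yel",23,35),("pur",125,160)):
    m=near&(hs[...,0]>=lo)&(hs[...,0]<=hi)
    k,l,s,c=cv2.connectedComponentsWithStats(m.astype(np.uint8))
    for i in range(1,k):
        if s[i,4]>30:
            q=P[l==i];t=q[q[:,2]>q[:,2].max()-.01];print(nm,c[i],q.min(0),q.max(0),t.mean(0))
s=status.get_state();print(s["tcp_pos"],s["eef_rot"],s["time_s"])
E
```

```text
yel [431.69626998 298.43161634] [ 0.45208613 -0.27645124 -0.00136124] [ 0.49854987 -0.21206784  0.13900576] [ 0.47507779 -0.23423226  0.13617116]
pur [453.9434629  184.56537102] [ 0.66477738 -0.33608684 -0.00174792] [ 0.72977373 -0.25934154  0.1387875 ] [ 0.68657295 -0.28067877  0.13623775]
pur [486.75647668 234.23143351] [ 0.57134458 -0.3858765  -0.00179394] [ 0.6167273  -0.31569203  0.13890839] [ 0.59314532 -0.33793258  0.13609459]
[0.30197801 0.6036534  0.22655688] [ 1.79999834e+02  1.88760596e-03 -2.65772685e+01] 0.5
```

```bash
cat >> h.py <<'E'
from scipy.spatial.transform import Rotation as Ro
def goal(p,yaw):
    s=status.get_state();R=Ro.from_euler("xyz",s["eef_rot"],degrees=True)
    t=R.inv().apply(np.array(p)-s["tcp_pos"])/.2
    w=(R.inv()*Ro.from_euler("xyz",[180,0,yaw],degrees=True)).as_rotvec(degrees=True)/90
    print("t",round(s["time_s"],2),"tcp",s["tcp_pos"].round(4),s["eef_rot"].round(2),"F",s["contact_force"].round(1),"M",s["moment"].round(2),"w",s["gripper_width"].round(4));print("move",t.round(4).tolist(),w.round(4).tolist())
E
python3 -c "
from h import *
goal([.582,-.2384,.23],-3.5)"
```

```text
Traceback (most recent call last):
  File "h.py", line 22, in goal
    print("t",round(s["time_s"],2),"tcp",s["tcp_pos"].round(4),s["eef_rot"].round(2),"F",s["contact_force"].round(1),"M",s["moment"].round(2),"w",s["gripper_width"].round(4));print("move",t.round(4).tolist(),w.round(4).tolist())
                                                                                                                                                  ^^^^^^^^^^^^^^^^^^^^^^^^
AttributeError: 'float' object has no attribute 'round'
```

```bash
sed -i 's/s\["gripper_width"\].round(4)/round(s["gripper_width"],4)/' h.py
python3 -c "
from h import *
goal([.582,-.2384,.23],-3.5)"
```

```text
t 0.5 tcp [0.302  0.6037 0.2266] [180.     0.   -26.58] F [0.1 0.8 0.4] M [-0.05 -0.01  0.01] w 0.088
move [3.1359, 3.139, -0.0173] [-0.0, 0.0, -0.2564]
```

Request:
apply_moves:
  moves:
    - [0.2,0.2,0,0,0,0]
    - [0.42,0.42,0,0,0,0]
    - [0.64,0.64,0,0,0,0]
    - [0.86,0.86,0,0,0,0]
    - [1,1,0,0,0,0]
  hand: -1

```text
time_s: 1.12
tcp_pos: [0.3917, 0.3328, 0.227]
eef_rot: [-180.0, -0.0, -26.6]
contact_force: [0.9, 1.2, 0.9]
gripper_width: 0.0876
```

Request:
apply_moves:
  moves:
    - [0.2,0.2,0,0,0,0]
    - [0.42,0.42,0,0,0,0]
    - [0.64,0.64,0,0,0,0]
    - [0.86,0.86,0,0,0,0]
    - [1,1,0,0,0,0]

```text
time_s: 1.75
tcp_pos: [0.4812, 0.062, 0.2273]
eef_rot: [-179.9, -0.0, -26.7]
contact_force: [-0.1, 0.6, 0.2]
gripper_width: 0.0876
```

Request:
apply_moves:
  moves:
    - [0.2,0.2,0,0,0,0]
    - [0.42,0.42,0,0,0,0]
    - [0.64,0.64,0,0,0,-0.1]
    - [0.86,0.86,0,0,0,-0.2]
    - [1,1,0,0,0,-0.256]
    - [1,1,0,0,0,-0.256]

```text
time_s: 2.5
tcp_pos: [0.5702, -0.2092, 0.2263]
eef_rot: [-180.0, 0.0, -3.8]
contact_force: [-0.0, 0.0, -0.5]
gripper_width: 0.0875
```

```bash
python3 -c "
from h import *
goal([.582,-.2384,.17],-3.5)"
```

```text
t 2.5 tcp [ 0.5702 -0.2092  0.2263] [-179.96    0.     -3.81] F [-0.   0.  -0.5] M [-0.02  0.06 -0.02] w 0.0875
move [0.0685, 0.142, 0.2813] [-0.0005, 0.0, -0.0034]
```

Request:
apply_moves:
  moves:
    - [0.0685,0.142,0.1,0,0,-0.003]
    - [0.0685,0.142,0.28,0,0,-0.003]
    - [0.0685,0.142,0.28,0,0,-0.003]

```text
time_s: 2.88
tcp_pos: [0.58, -0.2376, 0.1677]
eef_rot: [-179.9, 0.3, -3.6]
contact_force: [-0.1, 0.3, -0.0]
gripper_width: 0.0877
```

```bash
python3 - <<'E'
from h import *
for n in("scene","top"):
    p,d=imaging.capture(n);np.save(f"pics/{n}2.npy",d);cv2.imwrite(f"pics/{n}2.png",p)
    u,v=map(int,proj(n,(.582,-.238,.16)));cv2.imwrite(f"pics/c2_{n}.png",cv2.resize(p[v-50:v+50,u-50:u+50],(400,400),interpolation=cv2.INTER_NEAREST));print(u,v)
cv2.imwrite("pics/c2.png",np.hstack([cv2.imread("pics/c2_scene.png"),cv2.imread("pics/c2_top.png")]))
goal([.582,-.2384,.17],-3.5)
E
```

```text
224 211
440 232
t 2.98 tcp [ 0.5823 -0.238   0.1713] [-1.7999e+02 -2.0000e-02 -3.5000e+00] F [ 0.4 -0.6  0.7] M [-0.05 -0.05  0.  ] w 0.0878
move [-0.0013, 0.0019, 0.0067] [-0.0001, -0.0002, -0.0]
```

View pics/c2.png

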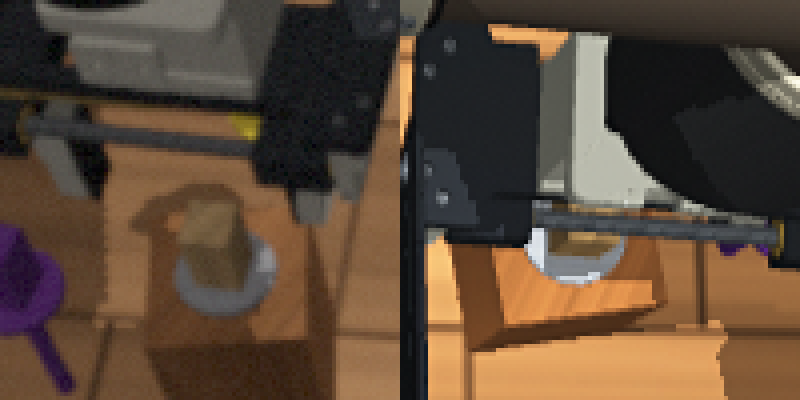

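Request:
apply_moves:
  moves:
    - [0,0.002,0.15,0,0,0]
    - [0,0.002,0.31,0,0,0]
    - [0,0.002,0.31,0,0,0]
    - [0,0.002,0.31,0,0,0]

```text
time_s: 3.48
tcp_pos: [0.5837, -0.2384, 0.1117]
eef_rot: [180.0, -0.2, -3.4]
contact_force: [0.6, -0.0, 0.9]
gripper_width: 0.0874
```

Request:
apply_moves:
  moves:
    - [0,0,0,0,0,0]
    - [0,0,0,0,0,0]
    - [0,0,0,0,0,0]
    - [0,0,0,0,0,0]
    - [0,0,0,0,0,0]
    - [0,0,0,0,0,0]
  hand: 1
  grip_force: 30

```text
time_s: 4.22
tcp_pos: [0.5836, -0.2385, 0.1116]
eef_rot: [180.0, -0.2, -3.4]
contact_force: [-1.0, -0.2, -0.0]
gripper_width: 0.0332
```

```bash
python3 -c "
from h import *
goal([.582,-.2384,.24],-3.5)"
```

```text
t 4.22 tcp [ 0.5836 -0.2385  0.1116] [ 1.7997e+02 -1.7000e-01 -3.4500e+00] F [-1.  -0.2 -0. ] M [-0.    0.01 -0.02] w 0.0332
move [-0.0062, 0.0006, -0.6419] [0.0004, -0.0019, 0.0006]
```

Request:
apply_moves:
  moves:
    - [0,0,0,0,-0.002,0]
    - [0,0,0,0,-0.002,0]
    - [0,0,0,0,-0.002,0]
    - [0,0,0,0,-0.002,0]

```text
time_s: 4.72
tcp_pos: [0.5836, -0.2386, 0.1116]
eef_rot: [180.0, 0.0, -3.4]
contact_force: [0.3, -1.2, -0.0]
gripper_width: 0.024
```

```bash
python3 -c "
from h import *
goal([.582,-.2384,.24],-3.5)"
```

```text
t 4.72 tcp [ 0.5836 -0.2386  0.1116] [ 1.7996e+02  1.0000e-02 -3.4500e+00] F [ 0.3 -1.2 -0. ] M [-0.37  0.11  0.  ] w 0.024
move [-0.0081, 0.0002, -0.6418] [0.0004, 0.0001, 0.0006]
```

Request:
apply_moves:
  moves:
    - [0,0,-0.1,0,0,0]
    - [0,0,-0.3,0,0,0]
    - [0,0,-0.5,0,0,0]
    - [0,0,-0.65,0,0,0]
    - [0,0,-0.65,0,0,0]
    - [0,0,-0.65,0,0,0]

```text
time_s: 5.48
tcp_pos: [0.5831, -0.238, 0.2406]
eef_rot: [-180.0, 0.1, -3.5]
contact_force: [-0.4, 0.2, -2.2]
gripper_width: 0.0239
```

```bash
python3 - <<'E'
from h import *
P=[]
for n in("scene","top"):
    p,d=imaging.capture(n);np.save(f"pics/{n}3.npy",d);cv2.imwrite(f"pics/{n}3.png",p)
    u,v=map(int,proj(n,(.582,-.238,.2)));P.append(cv2.resize(p[max(0,v-50):v+50,u-50:u+50],(400,400),interpolation=cv2.INTER_NEAREST));print(u,v)
cv2.imwrite("pics/c3.png",np.hstack(P))
goal([.582,-.0384,.24],-3.5)
E
```

```text
219 197
445 227
t 5.58 tcp [ 0.5829 -0.2381  0.2401] [ 1.7999e+02  1.5000e-01 -3.4500e+00] F [-0.7 -0.8 -2.1] M [-0.02  0.    0.02] w 0.0242
move [-0.0648, -0.9966, 0.0004] [0.0001, 0.0017, 0.0005]
```

View pics/c3.png

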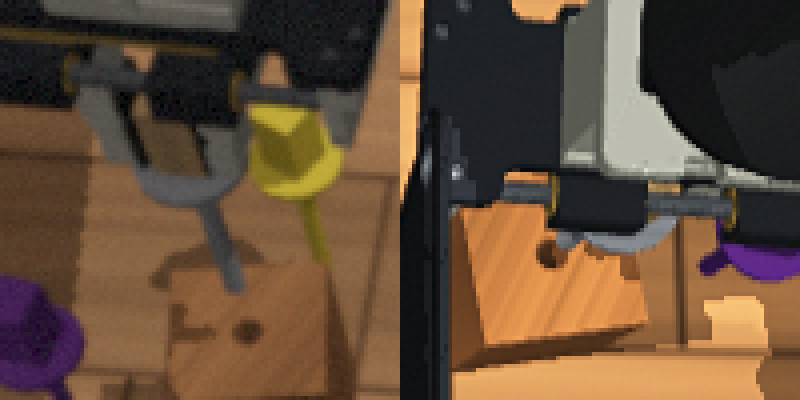

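Request:
apply_moves:
  moves:
    - [-0.1,-0.2,0,0,0.001,0]
    - [-0.1,-0.4,0,0,0.001,0]
    - [-0.1,-0.6,0,0,0.001,0]
    - [-0.1,-0.8,0,0,0.001,0]
    - [-0.1,-1,0,0,0.001,0]

```text
time_s: 6.2
tcp_pos: [0.5745, -0.0361, 0.239]
eef_rot: [180.0, 0.2, -3.5]
contact_force: [0.6, -0.3, -1.4]
gripper_width: 0.0237
```

Request:
apply_moves:
  moves:
    - [-0.05,-0.2,0,0,0,0]
    - [-0.1,-0.4,0,0,0,0]
    - [-0.2,-0.6,0,0,0,0]
    - [-0.2,-0.8,0,0,0,0]
    - [-0.2,-1,0,0,0,0]
    - [-0.2,-1,0,0,0,0]

```text
time_s: 6.95
tcp_pos: [0.5462, 0.1682, 0.2376]
eef_rot: [179.9, 0.3, -3.3]
contact_force: [-0.5, 0.5, -1.5]
gripper_width: 0.0239
```

```bash
python3 -c "
from h import *
goal([.5397,.2221,.24],-3.5)"
```

```text
t 6.95 tcp [0.5462 0.1682 0.2376] [179.91   0.26  -3.31] F [-0.5  0.5 -1.5] M [-0.09  0.01 -0.  ] w 0.0239
move [-0.0483, -0.2673, -0.0124] [0.001, 0.0028, 0.0022]
```

Request:
apply_moves:
  moves:
    - [-0.0483,-0.15,-0.012,0.001,0.003,0.002]
    - [-0.0483,-0.2673,-0.012,0.001,0.003,0.002]
    - [-0.0483,-0.2673,-0.012,0.001,0.003,0.002]
    - [-0.0483,-0.2673,-0.012,0.001,0.003,0.002]
    - [-0.0483,-0.2673,-0.012,0.001,0.003,0.002]

```text
time_s: 7.58
tcp_pos: [0.5398, 0.2214, 0.2398]
eef_rot: [180.0, 0.0, -3.5]
contact_force: [-0.4, -0.6, -1.0]
gripper_width: 0.0237
```

```bash
python3 - <<'E'
from h import *
P=[]
for n in("scene","top"):
    p,d=imaging.capture(n);np.save(f"pics/{n}4.npy",d);cv2.imwrite(f"pics/{n}4.png",p)
    u,v=map(int,proj(n,(.54,.222,.15)));a=p[v-40:v+40,u-40:u+40];P.append(cv2.resize(a,(400,400),interpolation=cv2.INTER_NEAREST));print(u,v)
cv2.imwrite("pics/c4.png",np.hstack(P))
goal([.5397,.2221,.24],-3.5)
E
```

```text
482 211
170 252
t 7.67 tcp [0.5398 0.2215 0.2399] [-1.80e+02 -1.00e-02 -3.53e+00] F [ 0.5  0.3 -1.5] M [-0.11  0.03  0.04] w 0.0236
move [-0.0006, -0.0029, -0.0003] [-0.0, -0.0002, -0.0003]
```

View pics/c4.png

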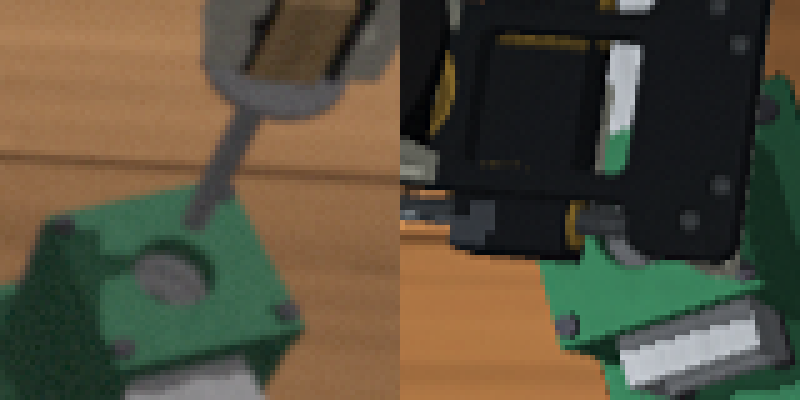

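```bash
python3 - <<'E'
from h import *
p=cv2.imread("pics/scene4.png")
cv2.imwrite("pics/c5.png",cv2.resize(p[185:235,455:505],(600,600),interpolation=cv2.INTER_CUBIC))
# predicted tip circle if pin at hole+(-3.76,1.58) in scene frame
q=np.array([.54375-.00376+.0000,.2202+.00158,.1363])
print([tuple(np.round((np.array(proj("scene",q+[.005*np.cos(a),.005*np.sin(a),0]))-[455,185]+.5)*12,0)) for a in np.arange(4)*np.pi/2], (np.array(proj("scene",q))-[455,185]+.5)*12)
print("flange",[tuple(np.round((np.array(proj("scene",q+[.024*np.cos(a),.024*np.sin(a),.092]))-[455,185]+.5)*12,0)) for a in np.arange(4)*np.pi/2])
E
```

```text
[(np.float64(315.0), np.float64(406.0)), (np.float64(346.0), np.float64(381.0)), (np.float64(309.0), np.float64(352.0)), (np.float64(279.0), np.float64(377.0))] [312.17674239 379.05426365]
flange [(np.float64(522.0), np.float64(144.0)), (np.float64(680.0), np.float64(14.0)), (np.float64(484.0), np.float64(-133.0)), (np.float64(325.0), np.float64(-8.0))]
```

View pics/c5.png

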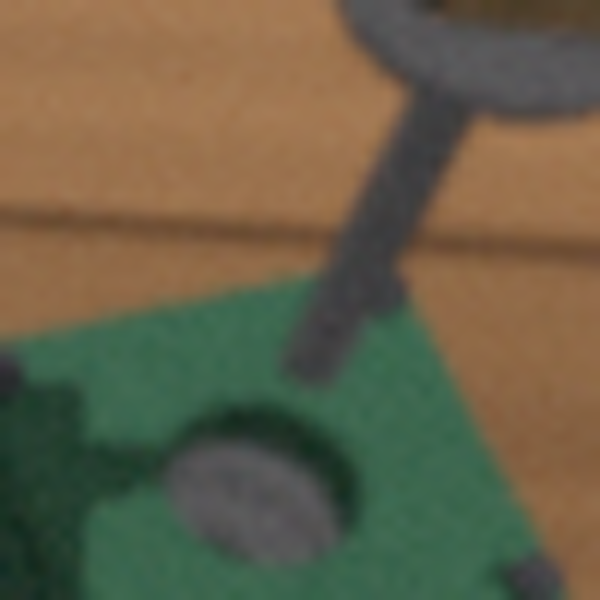

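```bash
python3 - <<'E'
from h import *
for k,c in((3,(.583,-.238)),(4,(.54,.2215))):
  for n in("scene","top"):
    d=np.load(f"pics/{n}{k}.npy");P=cloud(n,d);p=cv2.imread(f"pics/{n}{k}.png")
    near=(np.hypot(P[...,0]-c[0],P[...,1]-c[1])<.04)
    rod=near&(P[...,2]>.15)&(P[...,2]<.22)&(np.hypot(P[...,0]-c[0],P[...,1]-c[1])<.015)
    fl=near&(P[...,2]>.222)&(P[...,2]<.240)
    print(n,k,"rod n",rod.sum(),P[rod].mean(0).round(4) if rod.any() else "", "zmin",P[near&(P[...,2]>.12)][:,2].min() if near.any() else"")
    if rod.sum()>5:
        for lo in(.15,.17,.19,.205):
            m=rod&(P[...,2]>lo)&(P[...,2]<lo+.02)
            if m.any(): print("   ",lo,m.sum(),P[m].mean(0).round(4))
    print("  flange",fl.sum(),P[fl].min(0).round(4) if fl.any() else'',P[fl].max(0).round(4) if fl.any() else'', np.median(P[fl][:,2]) if fl.any() else '')
E
```

```text
scene 3 rod n 106 [ 0.5851 -0.2361  0.1777] zmin 0.13665478822813348
    0.15 37 [ 0.5848 -0.2361  0.1598]
    0.17 36 [ 0.5853 -0.2362  0.1793]
    0.19 33 [ 0.5851 -0.2359  0.1961]
    0.205 1 [ 0.5864 -0.2338  0.2061]
  flange 204 [ 0.5813 -0.259   0.2265] [ 0.6063 -0.2139  0.2396] 0.23285943923985786
top 3 rod n 12 [ 0.5761 -0.2342  0.1594] zmin 0.13617948856103212
    0.15 12 [ 0.5761 -0.2342  0.1594]
  flange 104 [ 0.5567 -0.258   0.2283] [ 0.5703 -0.2196  0.2364] 0.2330678885129378
scene 4 rod n 125 [0.5412 0.2199 0.1779] zmin 0.13610498763462264
    0.15 45 [0.5413 0.2197 0.1596]
    0.17 44 [0.5412 0.2204 0.1805]
    0.19 36 [0.5409 0.2197 0.1977]
    0.205 2 [0.5418 0.219  0.2052]
  flange 225 [0.5406 0.1977 0.2265] [0.5621 0.2428 0.2398] 0.23231869645263437
top 4 rod n 2 [0.5388 0.2178 0.1578] zmin 0.15257990344086725
  flange 0
```

Request:
apply_moves:
  moves:
    - [0,-0.003,0.06,0,0,0]
    - [0,-0.003,0.12,0,0,0]
    - [0,-0.003,0.12,0,0,0]
    - [0,-0.003,0.12,0,0,0]

```text
time_s: 8.18
tcp_pos: [0.5399, 0.2221, 0.2159]
eef_rot: [180.0, -0.0, -3.5]
contact_force: [-0.1, -0.2, -1.7]
gripper_width: 0.0239
```

```bash
python3 - <<'E'
from h import *
fr=[imaging.capture("scene")[0].astype(float) for i in range(4)]
p=np.mean(fr,0).astype(np.uint8);cv2.imwrite("pics/scene5.png",p)
z=cv2.convertScaleAbs(cv2.resize(p[202:242,458:498],(720,720),interpolation=cv2.INTER_CUBIC),alpha=1.5)
cv2.imwrite("pics/c6.png",z[:600])
goal([.5397,.2221,.24],-3.5)
E
```

```text
t 8.38 tcp [0.54   0.2222 0.2163] [-1.7998e+02 -4.0000e-02 -3.5200e+00] F [ 0.3 -0.8 -1.2] M [-0.01  0.   -0.03] w 0.0235
move [-0.0014, 0.0007, -0.1185] [-0.0003, -0.0005, -0.0003]
```

View pics/c6.png

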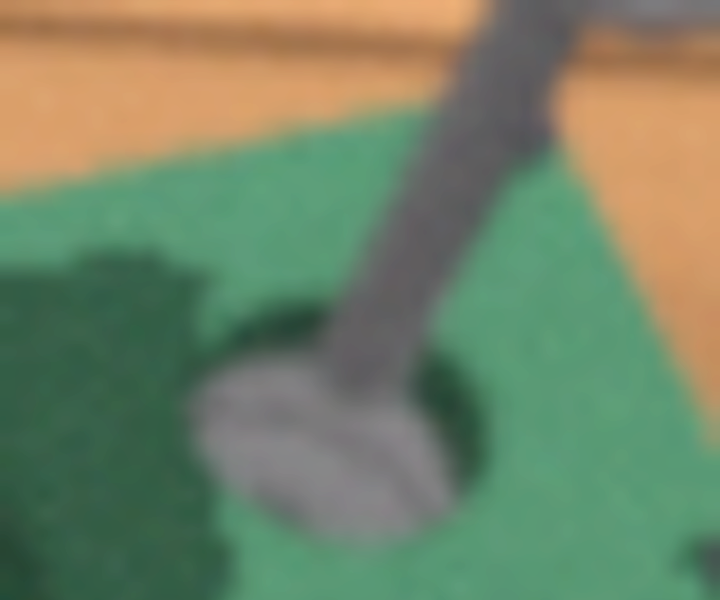

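```bash
python3 - <<'E'
from h import *
def circ(q):
    A=np.c_[2*q,np.ones(len(q))];s=np.linalg.lstsq(A,(q**2).sum(1),rcond=None)[0];return s[:2].round(2),np.sqrt(s[2]+s[:2]@s[:2]).round(2)
for n,f,(u,v) in(("scene","scene1",(476,225)),("top","top1",(177,256))):
    p=cv2.imread(f"pics/{f}.png");K=8
    a=cv2.resize(p[v-20:v+20,u-20:u+20],None,fx=K,fy=K,interpolation=cv2.INTER_CUBIC).astype(float)
    g=a[...,1]-a[...,2]  # G-R
    ref=np.median(g[:60,:150] if n=="top" else g[240:,100:200]);print(n,"ref",ref)
    m=(g<ref*.55).astype(np.uint8)
    c,_=cv2.findContours(m,cv2.RETR_LIST,cv2.CHAIN_APPROX_NONE)
    for cc in c:
        if 8000<cv2.contourArea(cc)<80000:
            q=np.array([onz(n,u-20+(x+.5)/K-.5,v-20+(y+.5)/K-.5,.11)[:2]*1000 for x,y in cc[:,0]])
            print(cv2.contourArea(cc),circ(q),cv2.minAreaRect(q.astype(np.float32)))
p=cv2.imread("pics/scene5.png")
u0,v0=458,202
f=lambda x,y,z:onz("scene",u0+(x+.5)/18-.5,v0+(y+.5)/18-.5,z)[:2]*1000
print("hole",f(340,424,.11),"tip",f(367,370,.1127),"tip bottom edge",f(365,400,.1127))
E
```

```text
scene ref 40.0
9491.5 (array([543.28, 220.71]), np.float64(13.96)) ((543.223388671875, 221.00570678710938), (28.70846176147461, 27.339420318603516), 60.74276351928711)
16949.0 (array([518.39, 224.38]), np.float64(30.94)) ((508.9620666503906, 222.17884826660156), (75.02195739746094, 41.552642822265625), 83.9352798461914)
top ref 9.0
9871.5 (array([539.19, 220.41]), np.float64(12.59)) ((539.1722412109375, 220.50108337402344), (26.04888916015625, 24.733726501464844), 4.283632755279541)
hole [542.50789617 221.36585977] tip [537.37349981 223.83229139] tip bottom edge [541.13961831 223.30101815]
```

```bash
python3 -c "
from h import *
goal([.5418,.2209,.1876],-3.5)"
```

```text
t 8.38 tcp [0.54   0.2222 0.2163] [-1.7998e+02 -4.0000e-02 -3.5200e+00] F [ 0.3 -0.8 -1.2] M [-0.01  0.   -0.03] w 0.0235
move [0.0093, 0.0062, 0.1435] [-0.0003, -0.0005, -0.0003]
```

Request:
apply_moves:
  moves:
    - [0.0093,0.0062,0.03,0,0,0]
    - [0.0093,0.0062,0.07,0,0,0]
    - [0.0093,0.0062,0.11,0,0,0]
    - [0.0093,0.0062,0.143,0,0,0]
    - [0.0093,0.0062,0.143,0,0,0]
    - [0.0093,0.0062,0.143,0,0,0]

```text
time_s: 9.12
tcp_pos: [0.542, 0.221, 0.1879]
eef_rot: [-180.0, -0.1, -3.5]
contact_force: [-0.2, -0.5, -1.9]
gripper_width: 0.0234
```

```bash
python3 -c "
from h import *
goal([.5418,.2209,.1876],-3.5)"
```

```text
t 9.12 tcp [0.542  0.221  0.1879] [-1.7998e+02 -6.0000e-02 -3.5100e+00] F [-0.2 -0.5 -1.9] M [ 0.02 -0.03  0.02] w 0.0234
move [-0.0008, 0.0005, 0.0013] [-0.0003, -0.0006, -0.0001]
```

Request:
apply_moves:
  moves:
    - [0,0,0.005,0,0,0]
    - [0,0,0.01,0,0,0]
    - [0,0,0.015,0,0,0]
    - [0,0,0.02,0,0,0]
    - [0,0,0.025,0,0,0]
    - [0,0,0.025,0,0,0]

```text
time_s: 9.88
tcp_pos: [0.5421, 0.221, 0.1833]
eef_rot: [-180.0, -0.1, -3.5]
contact_force: [-0.9, -0.0, 2.6]
gripper_width: 0.0235
```

Request:
apply_moves:
  moves:
    - [0,0,0.003,0,0,0]
    - [0,0,0.006,0,0,0]
    - [0,0,0.006,0,0,0]

```text
time_s: 10.25
tcp_pos: [0.5424, 0.2211, 0.183]
eef_rot: [-180.0, -0.1, -3.5]
contact_force: [-2.6, -0.6, 7.6]
gripper_width: 0.0242
```

Request:
apply_moves:
  moves:
    - [-0.002,-0.001,0.003,0,0,0]
    - [-0.004,-0.002,0.003,0,0,0]
    - [-0.006,-0.003,0.003,0,0,0]
    - [-0.008,-0.004,0.003,0,0,0]
    - [-0.008,-0.004,0.003,0,0,0]

```text
time_s: 10.88
tcp_pos: [0.5414, 0.2216, 0.1831]
eef_rot: [-180.0, -0.2, -3.5]
contact_force: [0.7, -3.4, 5.4]
gripper_width: 0.0239
```

```bash
python3 -c "
from h import *
goal([.5418,.2209,.1834],-3.5)"
```

```text
t 10.88 tcp [0.5414 0.2216 0.1831] [-179.97   -0.21   -3.48] F [ 0.7 -3.4  5.4] M [-1.52 -0.41 -0.02] w 0.0239
move [0.002, 0.0033, -0.0017] [-0.0003, -0.0024, 0.0002]
```

Request:
apply_moves:
  moves:
    - [-0.003,0,0.002,0,0.001,0]
    - [-0.006,0,0.002,0,0.002,0]
    - [-0.009,0,0.002,0,0.002,0]
    - [-0.009,0,0.002,0,0.002,0]

```text
time_s: 11.38
tcp_pos: [0.5388, 0.2219, 0.1817]
eef_rot: [-180.0, -0.3, -3.5]
contact_force: [-0.2, -0.4, -1.7]
gripper_width: 0.024
```

```bash
python3 -c "
from h import *
goal([.5418,.2209,.1834],-3.5)"
```

```text
t 11.38 tcp [0.5388 0.2219 0.1817] [-179.96   -0.29   -3.51] F [-0.2 -0.4 -1.7] M [-0.06  0.09  0.03] w 0.024
move [0.0153, 0.0039, -0.0085] [-0.0004, -0.0032, -0.0001]
```

Request:
apply_moves:
  moves:
    - [0.0013,0,0,0,-0.0016,0]
    - [0.0026,0,0,0,-0.0032,0]
    - [0.0026,0,0,0,-0.0032,0]
    - [0.0026,0,0.005,0,-0.0032,0]
    - [0.0026,0,0.01,0,-0.0032,0]
    - [0.0026,0,0.01,0,-0.0032,0]

```text
time_s: 12.12
tcp_pos: [0.5392, 0.2218, 0.1796]
eef_rot: [-180.0, 0.0, -3.5]
contact_force: [-0.0, -0.3, -0.8]
gripper_width: 0.0235
```

```bash
python3 -c "
from h import *
goal([.5418,.2209,.1834],-3.5)"
```

```text
t 12.12 tcp [0.5392 0.2218 0.1796] [-1.7997e+02  1.0000e-02 -3.5100e+00] F [-0.  -0.3 -0.8] M [-0.05  0.   -0.  ] w 0.0235
move [0.0131, 0.0036, -0.0191] [-0.0004, 0.0001, -0.0001]
```

Request:
apply_moves:
  moves:
    - [0,0,0.01,0,0,0]
    - [0,0,0.02,0,0,0]
    - [0,0,0.03,0,0,0]
    - [0,0,0.04,0,0,0]
    - [0,0,0.05,0,0,0]
    - [0,0,0.05,0,0,0]

```text
time_s: 12.88
tcp_pos: [0.5391, 0.2217, 0.1693]
eef_rot: [-180.0, 0.0, -3.5]
contact_force: [0.3, 0.5, -0.8]
gripper_width: 0.0243
```

```bash
python3 -c "
from h import *
goal([.5392,.2218,.146],-3.5)"
```

```text
t 12.88 tcp [0.5391 0.2217 0.1693] [-1.7998e+02  3.0000e-02 -3.5100e+00] F [ 0.3  0.5 -0.8] M [-0.06  0.02 -0.05] w 0.0243
move [0.0004, -0.0004, 0.1166] [-0.0002, 0.0003, -0.0001]
```

Request:
apply_moves:
  moves:
    - [0,0,0.015,0,0,0]
    - [0,0,0.03,0,0,0]
    - [0,0,0.045,0,0,0]
    - [0,0,0.06,0,0,0]
    - [0,0,0.075,0,0,0]
    - [0,0,0.09,0,0,0]
    - [0,0,0.105,0,0,0]
    - [0,0,0.116,0,0,0]
    - [0,0,0.116,0,0,0]

```text
time_s: 14.0
tcp_pos: [0.5391, 0.2217, 0.146]
eef_rot: [-180.0, 0.0, -3.5]
contact_force: [0.1, 0.2, -1.9]
gripper_width: 0.024
```

Request:
apply_moves:
  moves:
    - [0,0,0.005,0,0,0]
    - [0,0,0.01,0,0,0]
    - [0,0,0.015,0,0,0]
    - [0,0,0.018,0,0,0]
    - [0,0,0.018,0,0,0]

```text
time_s: 14.62
tcp_pos: [0.5392, 0.2218, 0.1424]
eef_rot: [-180.0, 0.0, -3.5]
contact_force: [0.8, 0.3, -1.1]
gripper_width: 0.0241
```

```bash
python3 -c "
from h import *
goal([.5392,.2218,.146],-3.5)"
```

```text
t 14.62 tcp [0.5392 0.2218 0.1424] [-1.7998e+02  2.0000e-02 -3.5100e+00] F [ 0.8  0.3 -1.1] M [ 0.21 -0.23 -0.02] w 0.0241
move [-0.0, 0.0001, -0.0178] [-0.0003, 0.0002, -0.0001]
```

Request:
apply_moves:
  moves:
    - [0,0,0.005,0,0,0]
    - [0,0,0.01,0,0,0]
    - [0,0,0.01,0,0,0]

```text
time_s: 15.0
tcp_pos: [0.5392, 0.2219, 0.1403]
eef_rot: [-180.0, 0.0, -3.5]
contact_force: [0.5, 0.3, -1.3]
gripper_width: 0.0239
```

```bash
python3 -c "
from h import *
goal([.5392,.2218,.146],-3.5)"
```

```text
t 15.0 tcp [0.5392 0.2219 0.1403] [-1.7997e+02  2.0000e-02 -3.5100e+00] F [ 0.5  0.3 -1.3] M [ 0.31 -0.2  -0.01] w 0.0239
move [-0.0, 0.0004, -0.0284] [-0.0003, 0.0002, -0.0001]
```

Request:
apply_moves:
  moves:
    - [0,0,0.01,0,0,0]
    - [0,0,0.02,0,0,0]
    - [0,0,0.03,0,0,0]
    - [0,0,0.04,0,0,0]
    - [0,0,0.05,0,0,0]
    - [0,0,0.05,0,0,0]

```text
time_s: 15.75
tcp_pos: [0.5392, 0.2219, 0.1301]
eef_rot: [-180.0, 0.0, -3.5]
contact_force: [-0.1, 1.6, -2.7]
gripper_width: 0.0239
```

Request:
apply_moves:
  moves:
    - [0,0,0.008,0,0,0]
    - [0,0,0.016,0,0,0]
    - [0,0,0.024,0,0,0]
    - [0,0,0.032,0,0,0]
    - [0,0,0.032,0,0,0]

```text
time_s: 16.38
tcp_pos: [0.5391, 0.222, 0.1235]
eef_rot: [-180.0, 0.0, -3.5]
contact_force: [0.6, 1.4, -2.9]
gripper_width: 0.0239
```

```bash
python3 -c "
from h import *
goal([.5392,.2218,.1216],-3.5)"
```

```text
t 16.38 tcp [0.5391 0.222  0.1235] [-1.7997e+02  4.0000e-02 -3.5100e+00] F [ 0.6  1.4 -2.9] M [ 0.47 -0.37 -0.02] w 0.0239
move [0.0003, 0.0008, 0.0095] [-0.0003, 0.0004, -0.0001]
```

Request:
apply_moves:
  moves:
    - [0,0,0.004,0,0,0]
    - [0,0,0.008,0,0,0]
    - [0,0,0.011,0,0,0]
    - [0,0,0.011,0,0,0]

```text
time_s: 16.88
tcp_pos: [0.5392, 0.222, 0.1216]
eef_rot: [-180.0, 0.0, -3.5]
contact_force: [-0.8, 1.3, 2.5]
gripper_width: 0.0239
```

```bash
python3 -c "
from h import *
goal([.5392,.2218,.1216],-3.5)"
```

```text
t 16.88 tcp [0.5392 0.222  0.1216] [-1.7997e+02  2.0000e-02 -3.5100e+00] F [-0.8  1.3  2.5] M [ 0.34  0.29 -0.07] w 0.0239
move [0.0002, 0.0009, 0.0] [-0.0004, 0.0003, -0.0001]
```

Request:
apply_moves:
  moves:
    - [0,0,0.002,0,0,0]
    - [0,0,0.002,0,0,0]

```text
time_s: 17.12
tcp_pos: [0.5392, 0.222, 0.1216]
eef_rot: [-180.0, 0.0, -3.5]
contact_force: [-1.3, 0.1, 5.5]
gripper_width: 0.0237
```

Request:
apply_moves:
  moves:
    - [0,0,0,0,0,0]
    - [0,0,0,0,0,0]
    - [0,0,0,0,0,0]
    - [0,0,0,0,0,0]
    - [0,0,0,0,0,0]
    - [0,0,0,0,0,0]
    - [0,0,0,0,0,0]
    - [0,0,0,0,0,0]
    - [0,0,0,0,0,0]
    - [0,0,0,0,0,0]
  hand: -1

```text
time_s: 18.38
tcp_pos: [0.5392, 0.222, 0.1216]
eef_rot: [-180.0, 0.0, -3.5]
contact_force: [0.4, -0.5, 0.5]
gripper_width: 0.0879
```

Request:
apply_moves:
  moves:
    - [0,0,-0.05,0,0,0]
    - [0,0,-0.15,0,0,0]
    - [0,0,-0.3,0,0,0]
    - [0,0,-0.5,0,0,0]
    - [0,0,-0.5,0,0,0]

```text
time_s: 19.0
tcp_pos: [0.541, 0.223, 0.2261]
eef_rot: [-179.7, -0.3, -3.5]
contact_force: [0.4, -0.1, -0.2]
gripper_width: 0.0873
```

Request:
apply_moves:
  moves:
    - [-0.1,-0.2,0,0,0,0]
    - [-0.2,-0.5,0,0,0,0]
    - [-0.3,-0.8,0,0,0,0]
    - [-0.4,-0.9,0,0,0,0]
    - [-0.4,-0.9,0,0,0,0]

```text
time_s: 19.62
tcp_pos: [0.4707, 0.4091, 0.2261]
eef_rot: [-179.8, -0.3, -3.3]
contact_force: [0.5, -0.6, -0.2]
gripper_width: 0.0875
```

```bash
python3 - <<'E'
from h import *
P=[]
for n in("scene","top"):
    p,d=imaging.capture(n);C=cloud(n,d);cv2.imwrite(f"pics/{n}6.png",p)
    near=(np.abs(C[...,0]-.54)<.05)&(np.abs(C[...,1]-.222)<.05)
    g=near&(C[...,2]>.146)&(C[...,2]<.16);print(n,"grip top",g.sum(),C[g].mean(0).round(4), np.median(C[g][:,2]))
    u,v=map(int,proj(n,(.54,.222,.13)));P.append(cv2.resize(p[v-50:v+50,u-50:u+50],(400,400),interpolation=cv2.INTER_NEAREST))
cv2.imwrite("pics/c7.png",np.hstack(P))
goal([.54,.22,.2],-3.5)
E
```

```text
scene grip top 184 [0.5397 0.2207 0.1531] 0.15368728405188536
top grip top 215 [0.5355 0.222  0.154 ] 0.15425480805630754
t 19.73 tcp [0.4719 0.4073 0.2264] [-179.75   -0.31   -3.43] F [ 0.  -0.4 -0. ] M [-0.11 -0.04 -0.01] w 0.0877
move [0.3953, 0.915, 0.1301] [-0.0028, -0.0035, 0.0008]
```

View pics/c7.png

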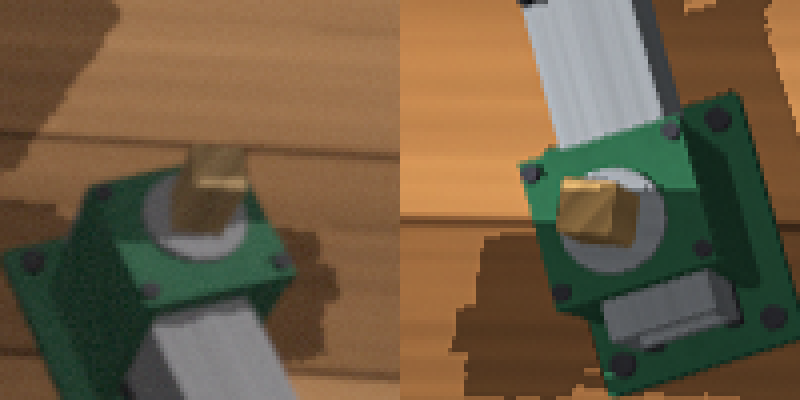

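View pics/scene6.png

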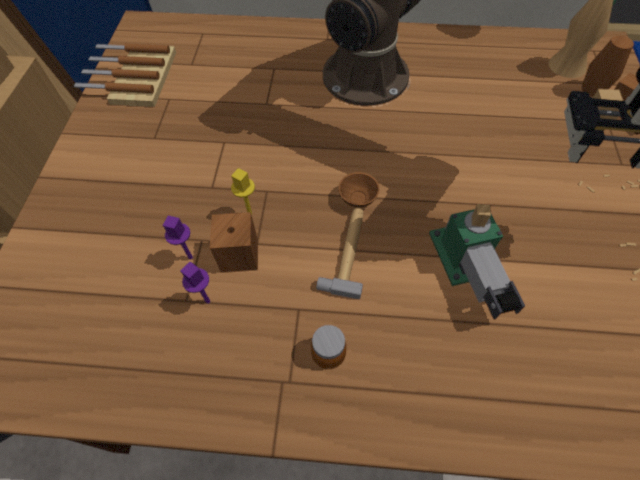

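The pin stands at top (190,205) and scene (480,222), with its flange flat on the strap. The grip top reads 0.1537 and 0.1543 m where 0.155 is expected, with the same small shortfall the cameras showed on the stand. The bowl, mallet and jar look unmoved.

Request:
apply_moves:
  moves:
    - [0,0,0,0,0,0]
    - [0,0,0,0,0,0]
    - [0,0,0,0,0,0]

```text
time_s: 20.1
tcp_pos: [0.4723, 0.4068, 0.2265]
eef_rot: [-179.7, -0.3, -3.5]
contact_force: [0.1, 0.3, 0.1]
gripper_width: 0.0877
```

```bash
python3 -c "
from h import *
print(r.close_job())"
```

```text
the job is handed in; nothing more can be done
None
```

The pin is through the strap and both bushes, released and upright with its flange flat on the strap. I handed the job in at about 20 s; no verdict is reported.

- **Insertion:** I took the pin by its wooden grip and lowered it through the strap hole. The tip first met the tube's top beside the bush, at about 8 N on the wrist sensor. I slid it lightly about 3 mm until it dropped in. It then passed the lower bush without a search and landed with about 5 N. The readings are from the end of each move, so a brief peak in between would not show.
- **Last checks:** The grip top read 0.1537 m (scene) and 0.1543 m (top) where 0.155 m is expected, an offset like the one both cameras showed on the stand. I checked uprightness, and that the bowl, mallet and jar had not moved, only by eye in the pictures. The gripper was open and clear.
- **Disagreement:** The two cameras differed by about 4 mm in x, probably partly edge bias in my depth masks. My vision-corrected aim for the upper bush was about 3 mm off, so I found it by feel.

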